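# Release the cam lock and close the registration slide on a relief block

## Task

On the printing jig, first push the cam's lever round with your fingertips until the cam is at its low point, its bulge and lever pointing straight along the jig towards the fence; do not force the slide against the cam. Then push the slide forward by its upright pad until it is fully home, with the relief block squared up between jaw and fence, and let go of everything. Do not touch or lift the block yourself, and leave the tin, the bottle and the brayer where they are.

Things in the scene. Friction and masses are not known exactly. Their poses are not given: they have to be found in the camera images.
- jig: Fixed plywood board 370 x 230 x 12 mm with the mechanism. Frame: +x forward (from push pad to fence), +y the side where the cam sits, +z up; origin on the underside (bench height), on the slide's centre line; board x -175 to +195, y -80 to +150 mm. Fence: fixed aluminium bar at the front, y -60 to +60, rear face at x +172, top z 34.
- cam (a joint): Angle of the cam (rad) = direction of its lever from the pivot, counter-clockwise from above, measured from the jig's +x. 0 or 6.28 = low point, lever and bulge forward to the fence; 3.14 = high point, slide blocked. Starts 2.3 to 4.0, turns either way, end stops at -0.7 and 6.98 (none at the low point). Stiff: 0.35 N m, 4 to 5 N at the peg; stays where left.
- cam_pivot (a point): On the cam's vertical pivot axis, at the top of its hub, 46 mm above the bench; x -20, y +66 mm in the jig's frame. The cam is a steel disc 60 mm across, z 16 to 32 mm, its centre 14 mm off the pivot towards the lever, so the lever lies over the bulge.
- lever_peg (a point): Upright black peg at the end of the flat steel lever (z 34 to 42 mm), 80 mm from the pivot: 14 mm diameter, standing from 42 to 90 mm above the bench; this point is on its axis at 66 mm. Everything that the lever sweeps over (slide, shoulder, cam) is below 36 mm.
- slide (a joint): Forward travel of the aluminium slide along the jig's +x (m): 0 = fully back, 0.036 = home with the block against the fence (end stop 0.0365). Starts 0 to 0.008; 3 N friction, no spring. Its rear shoulder (front face x -74 mm + travel, y 16 to 96, top z 33) meets the cam at 0.010 with cam high, 0.038 with cam low. Jaw: cross bar 110 mm wide, front face x +56 mm + travel, top z 35.
- push_pad (a point): Middle of the rear face of the slide's upright black push pad, 45 mm above the bench. Pad 12 mm thick (forward of this point), 56 mm wide, from 16 to 66 mm above the bench; this point is at x -150 mm + travel, y 0 in the jig's frame. Push it along the jig's +x. The space behind it is free.
- block_center (a point): Loose relief block, wood with a dark top, 80 mm along the jig's x, 100 mm along y, 22 mm thick, 0.15 kg, flat on the board between jaw and fence; this point is its centre, 11 mm above its underside, axes along its edges. Starts 6 to 24 mm short of the fence, a little askew; home with its centre at x +132 mm in the jig's frame.
- ink_tin: Bystander: closed round tin, 52 mm diameter, 50 mm tall, on the jig's board near the front on the cam's side; origin at the centre of its underside.
- squeeze_bottle: Bystander: round bottle, 48 mm diameter, 140 mm tall, on the bench beside the rear of the jig on the cam's side; origin at the centre of its underside.
- brayer: Bystander: ink roller lying on the bench ahead of the fence: rubber roller 40 mm diameter, 80 mm long, wooden handle, 185 mm overall; origin on the bench under the roller, handle towards its -x.
Things that resemble listed ones, but are neither listed nor needed, are in the scene too. Of the things like the part that bears block_center, leave any that is white; of the rest the larger one is meant.

How it is judged:
By the outcome, as a careful person would: the job done as asked, in the order asked, and still so for the second after the job is handed in, with the robot touching nothing.
It also fails if it takes over 48 s, if anything falls off the work surface, if the arm or the gripper's body presses on something with over 40 N, if the wrist force passes 120 N, or if a joint passes its speed limit or range.

## Robot

A 6-joint arm with a two-finger parallel gripper is mounted at the origin on the work surface. World frame = base frame: x ahead of the robot, y to its left, z up, the work surface at z = 0. Lengths are in m, angles in rad, forces in N, time in s.
With the tool pointing down it reaches from about 0.425 to 0.95 m from the base axis. Payload 3.5 kg.
Tool frame: the origin (TCP) lies at the very end of the fingers, on their centre line; the grasp point (between the pads) lies 19 mm behind it; z points along the fingers, x is the direction in which the jaws open and shut, and the axes are right-handed (so a half turn about z gives the same grasp; the last joint's range is limited). The gripper opens to 85 mm and grips with 20 to 120 N. Pads are 22 mm wide; open, the fingers measure 114 mm over their backs; the gripper's body (76 mm by 85 mm) begins 54 mm behind the grasp point. The pads swing forward as they close: fully open they stand 13 mm farther back than shut.
Start: joints at [0.969, 0.286, 1.577, -0, 1.279, -0.15], TCP at [0.295, 0.607, 0.231] pointing down, gripper open.
Joint ranges: [-2.77, 2.77], [-0.9, 2.22], [0.21, 2.48], [-1.53, 4.67], [0.24, 2.81], [-2.84, 2.84]. Speed limits (rad/s): [2.79, 2.79, 3.14, 3.14, 3.14, 3.14].

## Interface

Orientations are given as a unit quaternion [w, x, y, z].
In Python, from cell import env gives the robot as it stands.
- The arm moves only by the shell command python3 -m crank 'ROWS' [OPENING] [FORCE]. ROWS is JSON, a list of rows, each a list of 2 entries, a list of its own where there are three numbers: the shift along the world's x, y, z in m, then the turn about the world's z in rad. In form: [[[x, y, z], twist], ...]. A call has 1 to 12 rows; each row is the pose to reach, as a shift and turn from the pose measured when the call began; what a row does not reach only later rows make up. A row lasts 1/10 s, in which the tool goes at most 50 mm and 8.59 degrees, less where a joint would pass 70% of its speed; a pose out of reach is approached as far as the arm can. A call with a gripper value outside its range is refused whole. OPENING is the gripper's target within -1 to 1 (shut at 1, half-way at 0, fully open at -1), set as the call begins (- or left out, the last holds). The fingers move at their own pace and stop on an object; FORCE is the grip in N (left out, the last holds). Time passes only in rows, so rows that repeat a pose let the fingers close. It gives the time, the measured TCP pose, the force and the opening at its end, in the units of the state.
- env.read_state(): the state, without advancing time (a new reading comes with each control period).
- env.read_camera(name): name is "scene" or "top" or "wrist"; returns the picture (400x640x3 uint8, red, green, blue); there is no depth.
- env.get_calibration(name): a dict with "mtx" (3x3 intrinsics, pixels), "R" (3x3) and "t" (3): a world point X has camera coordinates R X + t. Camera axes: x right, y down, z forward; pixel columns grow to the right and rows downward; lengths in m; the calibration is good to about 2 mm. A picture is of the moment at which its call begins: read the wrist's pose just before it. get_calibration takes no time and is no camera call; for the wrist camera it gives the pose at the moment of the call.
- env.sign_off(): hands the job in, once; it reports no verdict.
The state is a dict: "clock": time; "qpos": joint angles; "qd": joint speeds; "joint_efforts": joint torques, N m; "tool_pos": TCP position; "orientation": TCP orientation; "ft_force": force on the tool from outside, world axes, zero at the start; "torque": the same for the moment, N m; "opening": opening from 0.0 (shut) to 1.0 (fully open).
Only numpy, scipy, OpenCV 4.12 (cv2) and the standard library are available. Lean on these libraries where they do the work, as an engineer would, in place of code of your own. Each camera call takes 0.05 s, during which the arm holds its last target.

## Working session

There is one attempt and no reset: what is moved stays moved. The work goes in short steps, Python scripts to look and compute and a shell command to move; the robot and the scene stay as the last step left them, time stands still between calls to the robot, and variables do not carry over. Pictures are saved under pics/ and viewed, and the job is handed in when it is done.

```bash
mkdir -p pics; ls; python3 - <<'E'
from cell import env
import cv2
s=env.read_state();print(s)
for n in("scene","top","wrist"):
    cv2.imwrite(f"pics/a_{n}.png",env.read_camera(n)[:,:,::-1]);c=env.get_calibration(n);print(n,c)
E
```

```text
pics
{'clock': 0.0, 'qpos': array([ 9.68977525e-01,  2.87178559e-01,  1.57820017e+00,  2.03641465e-05,
        1.27861288e+00, -1.50008693e-01]), 'qd': array([-9.58398985e-04,  1.38594150e-03,  1.02808320e-03, -2.92274514e-05,
       -1.59049531e-03, -6.28623449e-05]), 'joint_efforts': array([-4.26019342e-04, -4.05980015e+01, -2.92628378e+01, -1.26351761e-04,
        5.71697048e-03,  4.25025945e-06]), 'tool_pos': array([0.29429235, 0.60672373, 0.22992605]), 'orientation': array([ 4.68614668e-04,  8.47525209e-01,  5.30753786e-01, -1.10419319e-03]), 'ft_force': array([ 0.56790197, -0.59275169,  0.31596886]), 'torque': array([-0.0413158 ,  0.04033232, -0.02060703]), 'opening': 0.9992136730215732}
scene {'mtx': array([[367.28926575,   0.        , 319.17257272],
       [  0.        , 367.28926575, 198.76365857],
       [  0.        ,   0.        ,   1.        ]]), 'R': array([[-0.12403992,  0.99225363, -0.00684277],
       [ 0.62216668,  0.0724002 , -0.77952988],
       [-0.77299594, -0.10095016, -0.62632767]]), 't': array([ 0.07900654, -0.30831473,  1.39763849])}
top {'mtx': array([[414.76254198,   0.        , 316.43065001],
       [  0.        , 414.76254198, 195.71983758],
       [  0.        ,   0.        ,   1.        ]]), 'R': array([[-0.0241977 , -0.99967467, -0.00806354],
       [-0.98542569,  0.02520975, -0.16822807],
       [ 0.16837662,  0.00387528, -0.98571512]]), 't': array([-0.00173905,  0.58474881,  0.87354725])}
wrist {'mtx': array([[287.29185922,   0.        , 323.3100394 ],
       [  0.        , 287.29185922, 198.94466574],
       [  0.        ,   0.        ,   1.        ]]), 'R': array([[ 0.43582078,  0.90003194, -0.00166154],
       [ 0.85235783, -0.41214136,  0.32190936],
       [ 0.28904391, -0.14171101, -0.94676903]]), 't': array([-0.67461673, -0.04243917,  0.38018835])}
```

View pics/a_scene.png

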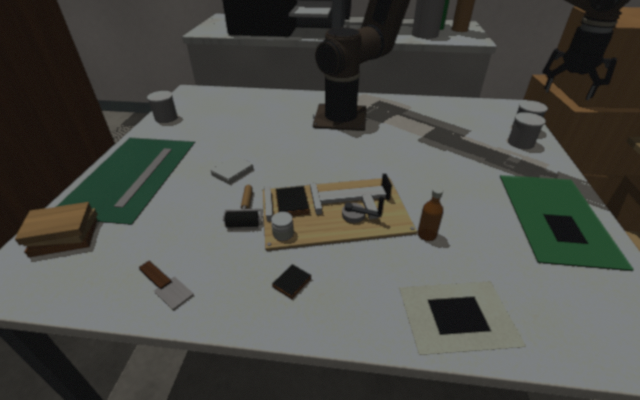

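View pics/a_top.png

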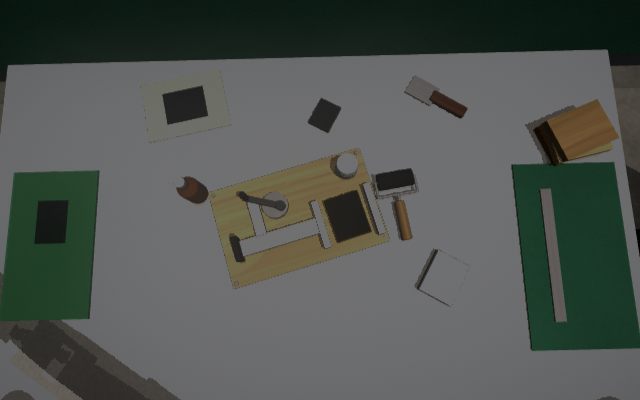

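View pics/a_wrist.png

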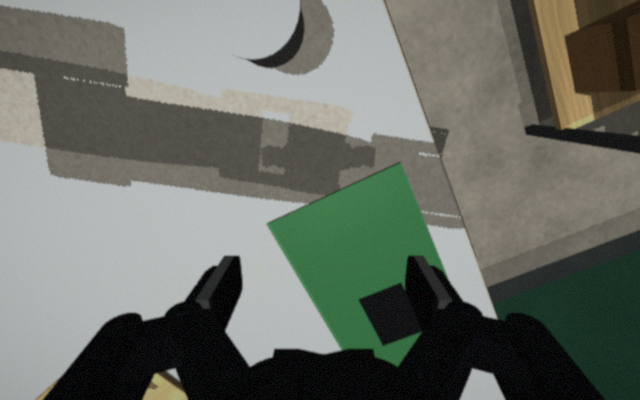

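The top view shows the jig at (300,218) px, with its fence to the right and the cam on the far side. The candidates for the block are:
- The dark-topped block on the jig at (348,217).
- A small dark block at (325,115).
- A white block at (445,277).
- Flat black prints at (185,105) and (52,222).

The one at (348,217) fits: it is dark, it's the larger one, and it lies between jaw and fence. I'll confirm that in a crop.

```bash
python3 - <<'E'
import cv2
a=cv2.imread("pics/a_top.png")[140:295,160:420]
a=cv2.convertScaleAbs(a,alpha=1.5)
cv2.imwrite("pics/a_topc.png",cv2.resize(a,None,fx=3,fy=3,interpolation=cv2.INTER_CUBIC))
a=cv2.imread("pics/a_scene.png")[160:255,220:460]
a=cv2.convertScaleAbs(a,alpha=1.5)
cv2.imwrite("pics/a_scenec.png",cv2.resize(a,None,fx=3.3,fy=3.3,interpolation=cv2.INTER_CUBIC))
E
```

```text
(no output)
```

View pics/a_topc.png

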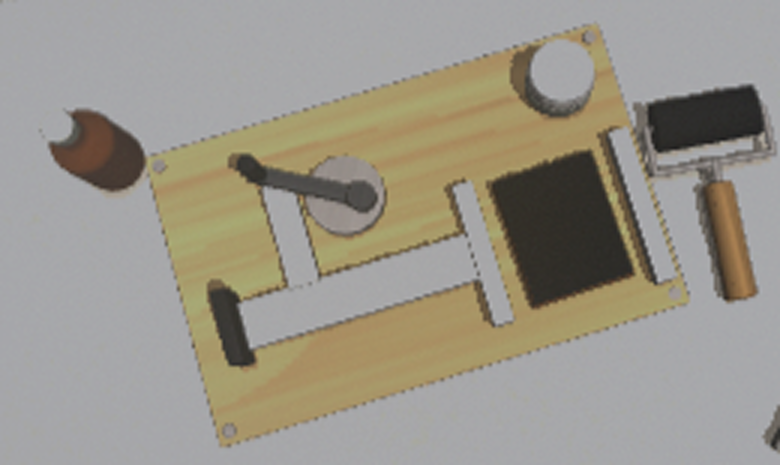

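View pics/a_scenec.png

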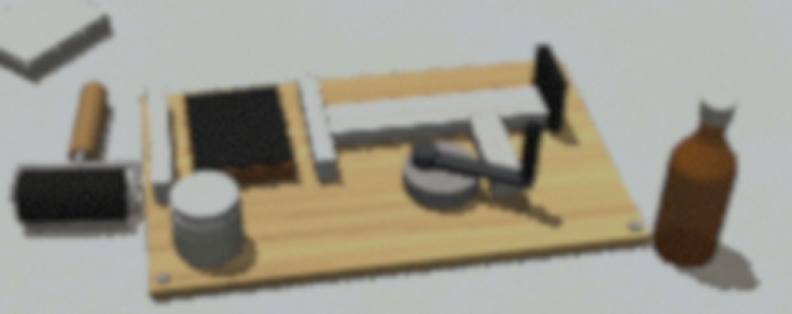

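The crops confirm it: the block on the jig at (348,217) is the dark, larger one, between jaw and fence. The lever points back and slightly left, from the hub at about crop (360,196) to the peg top at about (240,165). Next I measure the jig pose and the cam angle.

```bash
cat > h.py <<'E'
import numpy as np, cv2
from cell import env
def ray(c,uv,z):
    uv=np.atleast_2d(np.asarray(uv,float))
    d=np.linalg.inv(c["mtx"])@np.c_[uv,np.ones(len(uv))].T
    d=c["R"].T@d; o=-c["R"].T@c["t"]
    return (o[:,None]+d*((z-o[2])/d[2])).T
def proj(c,X):
    X=np.atleast_2d(X); p=c["mtx"]@(c["R"]@X.T+c["t"][:,None]); return (p[:2]/p[2]).T
def fit(J,W):
    a,b=J-J.mean(0),W-W.mean(0)
    th=np.arctan2((a[:,0]*b[:,1]-a[:,1]*b[:,0]).sum(),(a*b).sum())
    R=np.array([[np.cos(th),-np.sin(th)],[np.sin(th),np.cos(th)]])
    return th,R,W.mean(0)-R@J.mean(0)
E
python3 - <<'E'
from h import *
J=np.array([[-175,150],[195,150],[195,-80],[-175,-80]])/1e3
ct=env.get_calibration("top"); cs=env.get_calibration("scene")
pt=np.array([[148,157],[597,23],[688,302],[222,446]])/3+[160,140]
ps=np.array([[650,240],[152,292],[142,92],[565,62]])/3.3+[220,160]
for n,c,p in(("top",ct,pt),("scene",cs,ps)):
    W=ray(c,p,.012)[:,:2]; th,R,t=fit(J,W); print(n,th,t,"res mm",np.round((J@R.T+t-W)*1e3,1).tolist())
    if n=="top":
        inv=lambda P:(P[:,:2]-t)@R
        q=lambda p:np.array([p])/3+[160,140]
        print("hub",inv(ray(c,q((360,196)),.046)),"peg top",inv(ray(c,q((240,162)),.09)),"peg base",inv(ray(c,q((256,175)),.042)))
        print("jaw front-left",inv(ray(c,q((470,181)),.035)),"front right",inv(ray(c,q((513,319)),.035)))
        print("pad top rear L,R",inv(ray(c,q((209,289)),.066)),inv(ray(c,q((230,366)),.066)))
        b=np.array([[489,183],[592,151],[635,275],[531,308]])/3+[160,140]
        print("block",inv(ray(c,b,.034)))
        print("tin",ray(c,q((562,70)),.05),inv(ray(c,q((562,70)),.05)))
        B=ray(c,q((120,165)),.0);print("bottle",B,inv(B))
        np.savez("jig.npz",th=th,R=R,t=t)
        for nm,X in dict(peg3=[.06,0],pivot=[-.02,.066],pad=[-.15,0]).items():print(nm,R@X+t)
E
```

```text
top -1.3010619990362409 [0.50780658 0.02710052] res mm [[0.5, 3.1], [0.9, -1.4], [-0.5, -2.9], [-0.9, 1.3]]
hub [[-0.02150331  0.06579293]] peg top [[-0.0941987   0.10664667]] peg base [[-0.09183698  0.10438316]]
jaw front-left [[0.06031891 0.05452548]] front right [[ 0.0607953  -0.05342023]]
pad top rear L,R [[-0.14284509  0.02912149]] [[-0.14251618 -0.02799562]]
block [[ 0.07360061  0.04905949]
 [ 0.1552053   0.04982589]
 [ 0.15712162 -0.04863398]
 [ 0.07596665 -0.0495174 ]]
tin [[ 0.65666637 -0.08768647  0.05      ]] [[0.15030396 0.11288937]]
bottle [[0.60170913 0.25772466 0.        ]] [[-0.19726245  0.15196285]]
peg3 [ 0.5237951  -0.03072999]
pivot [0.56609062 0.06396473]
pad [0.46783527 0.17167678]
scene -1.3192650200827634 [0.51450359 0.0317278 ] res mm [[0.8, 2.2], [-1.3, -4.6], [3.5, 1.8], [-3.0, 0.7]]
```

```bash
python3 - <<'E'
from h import *
ct=env.get_calibration("top"); cs=env.get_calibration("scene")
q=lambda p:np.array([p])/3+[160,140]; s=lambda p:np.array([p])/3.3+[220,160]
print("peg",ray(ct,q((240,162)),.09),ray(ct,q((256,175)),.042),"scene",ray(cs,s((532,126)),.09),ray(cs,s((527,180)),.042))
print("hub",ray(ct,q((360,194)),.046),ray(cs,s((425,152)),.046))
print("pad top rear corners top:",ray(ct,q((209,289)),.066),ray(ct,q((230,366)),.066))
print("pad scene top corners",ray(cs,s((543,46)),.066),ray(cs,s((565,80)),.066))
p=env.read_state()["tool_pos"];print(p)
E
```

```text
peg [[0.58549546 0.14631187 0.09      ]] [[0.58394313 0.14343237 0.042     ]] scene [[0.58945626 0.14298697 0.09      ]] [[0.59343929 0.1439965  0.042     ]]
hub [[0.56699117 0.06534437 0.046     ]] [[0.57468235 0.06711783 0.046     ]]
pad top rear corners top: [[0.49781039 0.17254074 0.066     ]] [[0.44284618 0.15700342 0.066     ]]
pad scene top corners [[0.4525553  0.15513466 0.066     ]] [[0.49762301 0.17167686 0.066     ]]
[0.29436447 0.60686565 0.23022517]
```

```bash
python3 -m crank '[[[0.03,-0.045,0],0.14],[[0.06,-0.09,0],0.28],[[0.09,-0.135,0],0.42],[[0.12,-0.18,0],0.56],[[0.15,-0.225,0],0.7],[[0.18,-0.27,0],0.84],[[0.21,-0.32,0],1.0],[[0.24,-0.37,0],1.14],[[0.265,-0.415,0],1.28],[[0.283,-0.445,0],1.42],[[0.293,-0.463,0],1.56],[[0.293,-0.463,0],1.58]]' 0.3 20; python3 -m crank '[[[0,0,-0.02],0],[[0,0,-0.04],0],[[0,0,-0.06],0],[[0,0,-0.08],0],[[0,0,-0.08],0],[[0,0,-0.08],0]]'; python3 - <<'E'
from h import *
for n in("wrist","top"): cv2.imwrite(f"pics/b_{n}.png",env.read_camera(n)[:,:,::-1])
s=env.read_state();print(s["tool_pos"],s["orientation"],s["opening"],s["qpos"],s["ft_force"])
E
```

```text
clock: 1.35
tool_pos: [0.5889, 0.1401, 0.2299]
orientation: [0.001, 0.22, 0.976, -0.001]
ft_force: [0.5, 0.6, 0.4]
opening: 0.352
clock: 1.95
tool_pos: [0.5887, 0.14, 0.1497]
orientation: [0.001, 0.22, 0.976, -0.001]
ft_force: [0.2, 0.1, 0.9]
opening: 0.348
[0.58972012 0.14015595 0.15135661] [ 2.14209196e-03  2.19606616e-01  9.75586009e-01 -5.33721979e-04] 0.351392872770068 [ 6.70313356e-02  2.11659807e-01  1.81941572e+00 -2.50720035e-03
  1.10671482e+00 -2.63061981e+00] [-0.53473231  0.26111909 -0.2928947 ]
```

View pics/b_wrist.png

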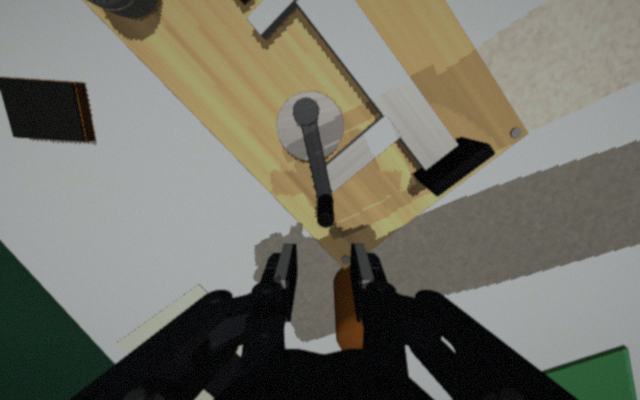

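View pics/b_top.png

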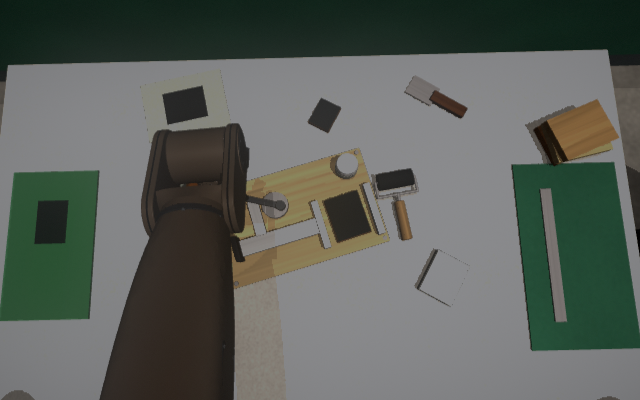

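The wrist view shows the peg in line with the gap between the fingers: its top end is at about (325,218) px and its base at about (324,198). I'll compute its position from this view.

```bash
python3 - <<'E'
from h import *
c=env.get_calibration("wrist"); s=env.read_state()
print("peg top",ray(c,(325,220),.09),"base",ray(c,(324,198),.042),"hub",ray(c,(306,112),.046))
print("tcp px",proj(c,s["tool_pos"]),"expected peg",proj(c,np.array([[.587,.144,.09],[.587,.144,.05]])))
print("pad corners",ray(c,[(480,137),(493,153),(415,178),(438,195)],.066))
E
```

```text
peg top [[0.59067046 0.14391556 0.09      ]] base [[0.59073536 0.14207696 0.042     ]] hub [[0.57159586 0.0667606  0.046     ]]
tcp px [[323.86649881 256.59471235]] expected peg [[329.38064698 218.20792962]
 [328.66145369 201.00218675]]
pad corners [[0.45606079 0.14124956 0.066     ]
 [0.45012455 0.15784928 0.066     ]
 [0.51275019 0.15086387 0.066     ]
 [0.50034881 0.17283744 0.066     ]]
```

```bash
python3 -m crank '[[[0,0.003,-0.025],0],[[0,0.003,-0.05],0],[[0,0.003,-0.07],0],[[0,0.003,-0.09],0],[[0,0.003,-0.097],0],[[0,0.003,-0.097],0]]'; python3 - <<'E'
from h import *
cv2.imwrite("pics/c_wrist.png",env.read_camera("wrist")[:,:,::-1])
E
```

```text
clock: 2.65
tool_pos: [0.5896, 0.1432, 0.0543]
orientation: [0.002, 0.22, 0.976, -0.001]
ft_force: [-0.6, 0.1, 0.0]
opening: 0.352
```

View pics/c_wrist.png

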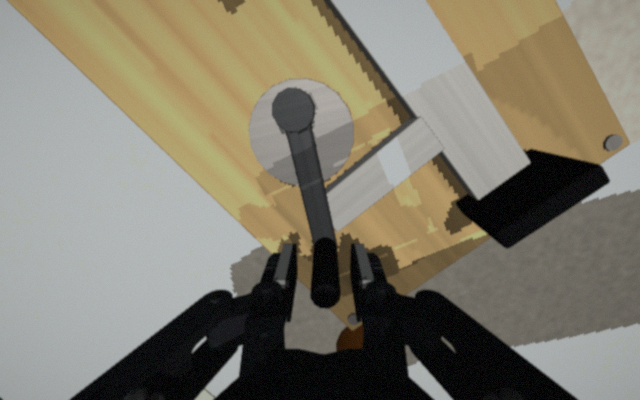

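The peg stands between the two fingertips, at (324,270) px. I'll compute an arc about the pivot.

```bash
python3 - <<'E'
from h import *
C=np.array([.5685,.065]);p=np.array([.5896,.1432]);r=.0805
f0=np.arctan2(*(p-C)[::-1]);print(f0)
base=p;tb=0
for i in range(1,25):
    f=f0+(-1.25-f0)*i/24
    P=C+r*np.array([np.cos(f),np.sin(f)]);t=-2.38*i/24
    print(i,round(f,2),np.round(P-base,3),round(t-tb,2))
    if i in(8,16): base=P;tb=t;print("--",P)
E
```

```text
1.3072513636137257
1 1.2 [ 0.008 -0.003] -0.1
2 1.09 [ 0.016 -0.007] -0.2
3 0.99 [ 0.023 -0.011] -0.3
4 0.88 [ 0.03  -0.016] -0.4
5 0.77 [ 0.036 -0.022] -0.5
6 0.67 [ 0.042 -0.028] -0.59
7 0.56 [ 0.047 -0.035] -0.69
8 0.45 [ 0.051 -0.043] -0.79
-- [0.64081588 0.10036473]
9 0.35 [ 0.003 -0.008] -0.1
10 0.24 [ 0.006 -0.016] -0.2
11 0.14 [ 0.007 -0.025] -0.3
12 0.03 [ 0.008 -0.033] -0.4
13 -0.08 [ 0.008 -0.042] -0.5
14 -0.18 [ 0.007 -0.05 ] -0.6
15 -0.29 [ 0.005 -0.058] -0.69
16 -0.4 [ 0.002 -0.067] -0.79
-- [0.64272097 0.03383113]
17 -0.5 [-0.004 -0.008] -0.1
18 -0.61 [-0.008 -0.015] -0.2
19 -0.72 [-0.014 -0.022] -0.3
20 -0.82 [-0.02  -0.028] -0.4
21 -0.93 [-0.026 -0.033] -0.5
22 -1.04 [-0.033 -0.038] -0.59
23 -1.14 [-0.041 -0.042] -0.69
24 -1.25 [-0.049 -0.045] -0.79
```

```bash
python3 -m crank '[[[0.008,-0.003,0],-0.1],[[0.016,-0.007,0],-0.2],[[0.023,-0.011,0],-0.3],[[0.030,-0.016,0],-0.4],[[0.036,-0.022,0],-0.5],[[0.042,-0.028,0],-0.6],[[0.047,-0.035,0],-0.7],[[0.051,-0.043,0],-0.8],[[0.051,-0.043,0],-0.8]]'; python3 - <<'E'
from h import *
cv2.imwrite("pics/d_wrist.png",env.read_camera("wrist")[:,:,::-1])
E
```

```text
clock: 3.6
tool_pos: [0.6427, 0.1009, 0.057]
orientation: [0.003, 0.583, 0.813, 0.0]
ft_force: [0.1, 3.5, -0.7]
opening: 0.352
```

View pics/d_wrist.png

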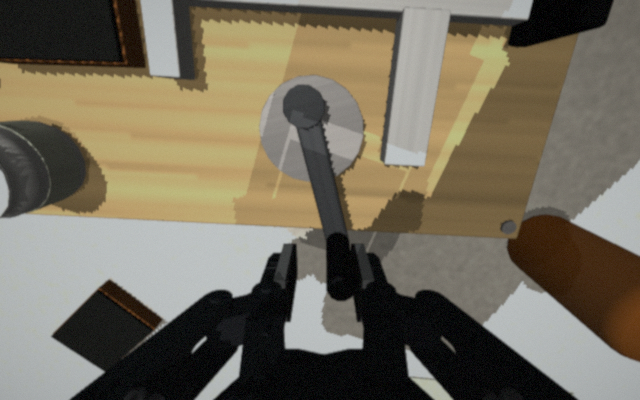

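The lever is turning with the fingers, and the peg now bears on the right-hand finger at (340,265) px. I'll carry on along the arc.

```bash
python3 -m crank '[[[0.002,-0.008,-0.001],-0.1],[[0.005,-0.017,-0.003],-0.2],[[0.006,-0.026,-0.003],-0.3],[[0.007,-0.034,-0.003],-0.4],[[0.006,-0.043,-0.003],-0.5],[[0.005,-0.051,-0.003],-0.6],[[0.003,-0.059,-0.003],-0.7],[[0,-0.067,-0.003],-0.8],[[0,-0.067,-0.003],-0.8]]'; python3 - <<'E'
from h import *
cv2.imwrite("pics/e_wrist.png",env.read_camera("wrist")[:,:,::-1])
E
```

```text
clock: 4.55
tool_pos: [0.6447, 0.0335, 0.0562]
orientation: [0.005, 0.852, 0.523, 0.001]
ft_force: [2.4, 1.5, 0.9]
opening: 0.351
```

View pics/e_wrist.png

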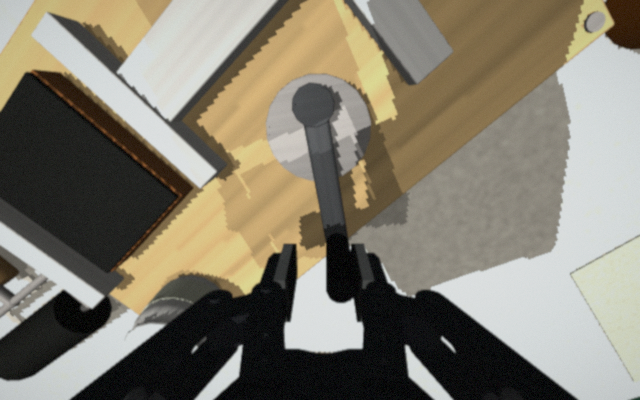

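```bash
python3 -m crank '[[[-0.005,-0.008,-0.001],-0.1],[[-0.010,-0.015,-0.002],-0.2],[[-0.016,-0.022,-0.002],-0.3],[[-0.022,-0.028,-0.002],-0.4],[[-0.028,-0.033,-0.002],-0.5],[[-0.035,-0.038,-0.002],-0.6],[[-0.043,-0.042,-0.002],-0.7],[[-0.051,-0.045,-0.002],-0.8],[[-0.051,-0.045,-0.002],-0.8]]'; python3 - <<'E'
from h import *
cv2.imwrite("pics/f_wrist.png",env.read_camera("wrist")[:,:,::-1])
cv2.imwrite("pics/f_top.png",env.read_camera("top")[:,:,::-1])
E
```

```text
clock: 5.5
tool_pos: [0.5944, -0.0121, 0.0558]
orientation: [0.006, 0.988, 0.152, 0.0]
ft_force: [3.3, -0.9, 0.9]
opening: 0.349
```

View pics/f_wrist.png

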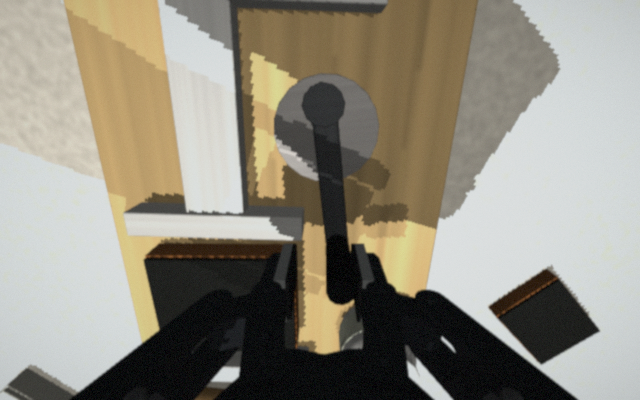

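View pics/f_top.png

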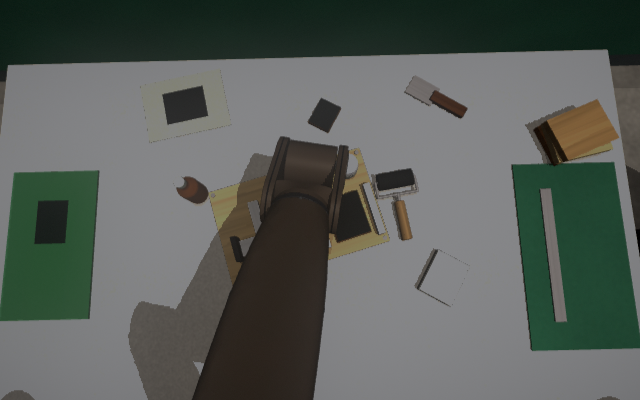

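```bash
python3 - <<'E'
from h import *
c=env.get_calibration("wrist")
a=lambda P:np.arctan2(*(P[1]-P[0])[1::-1])
h=ray(c,(323,103),.046)[0]; e=ray(c,(338,237),.042)[0]; t=ray(c,(341,290),.09)[0]
print(h,e,t,"len",np.linalg.norm(e[:2]-h[:2]),np.linalg.norm(t[:2]-h[:2]),"ang",a([h,e]),a([h,t]))
L=ray(c,[(316,125),(329,240)],.042);R=ray(c,[(341,125),(350,235)],.042)
print("lever sides",a(L),a(R))
for n,p in dict(left=[(66,0),(131,290)],right=[(476,0),(438,215)],).items():
    P=ray(c,p,.012);print(n,a(P),P.round(4).tolist())
for p in([(237,10),(242,205)],):
    print("shoulder/slide edge",a(ray(c,p,.033)))
im=cv2.imread("pics/f_wrist.png");im=cv2.convertScaleAbs(im,alpha=1.6)
cv2.imwrite("pics/f_wc.png",cv2.resize(im[0:310,50:490],None,fx=1.8,fy=1.8))
E
```

```text
[0.56983851 0.06691831 0.046     ] [ 0.60138268 -0.00295949  0.042     ] [ 0.60111752 -0.00488131  0.09      ] len 0.07666772903875464 0.07831705655227414 ang -1.146762920859585 -1.1599455299207777
lever sides -1.1561285476856096 -1.1594114247364344
left -1.2974536573697357 [[0.4191, 0.0749, 0.012], [0.4704, -0.1082, 0.012]]
right -1.2947885460984179 [[0.6336, 0.1427, 0.012], [0.6683, 0.0202, 0.012]]
shoulder/slide edge -1.333274458105425
```

View pics/f_wc.png

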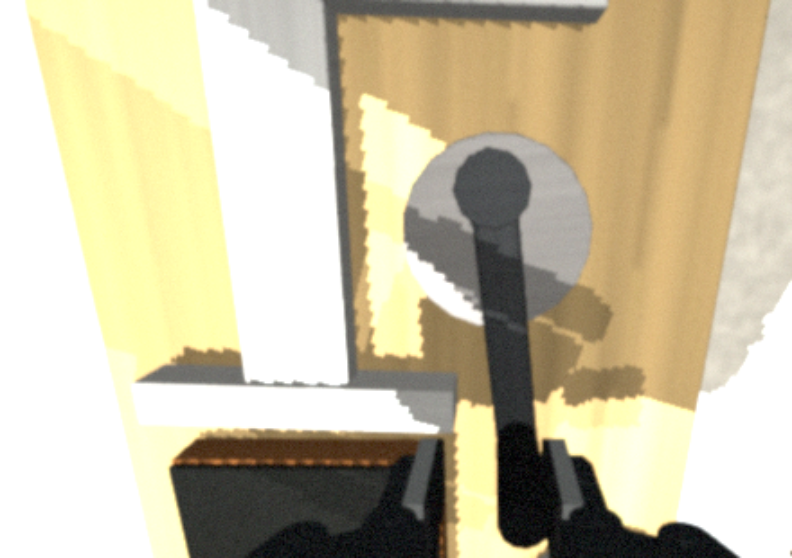

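The lever is at -1.157 rad in the world and the jig's +x at about -1.297, so 0.14 rad (11 mm at the peg) remains.

```bash
python3 -m crank '[[[-0.004,-0.0015,0],-0.05],[[-0.007,-0.0025,0],-0.09],[[-0.0105,-0.0035,0],-0.14],[[-0.0105,-0.0035,0],-0.14],[[-0.0105,-0.0035,0],-0.14]]'; python3 - <<'E'
from h import *
im=env.read_camera("wrist")[:,:,::-1];cv2.imwrite("pics/g_wrist.png",im)
im=cv2.convertScaleAbs(im,alpha=1.6)
cv2.imwrite("pics/g_wc.png",cv2.resize(im[0:310,50:490],None,fx=1.8,fy=1.8))
E
```

```text
clock: 6.1
tool_pos: [0.5837, -0.0145, 0.0553]
orientation: [0.005, 0.996, 0.085, -0.001]
ft_force: [2.0, 1.7, -0.1]
opening: 0.348
```

View pics/g_wc.png

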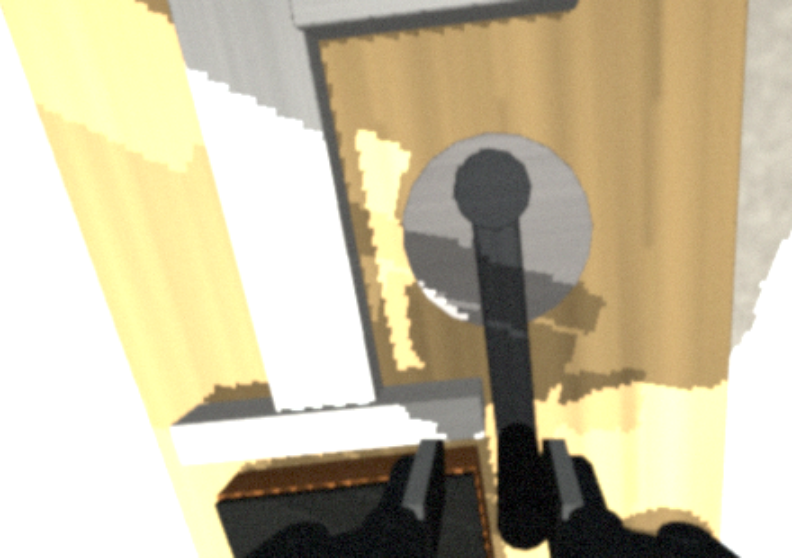

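```bash
python3 - <<'E'
from h import *
c=env.get_calibration("wrist")
a=lambda p,z:round(float(np.arctan2(*(lambda P:(P[1]-P[0])[1::-1])(ray(c,np.array(p)/1.8+[50,0],z)))),4)
print("lever",a([(475,230),(499,430)],.042),a([(521,230),(538,430)],.042))
print("board",a([(0,5),(190,540)],.012),a([(747,0),(725,450)],.012))
print("slide edges",a([(192,80),(277,408)],.03),"jaw perp",a([(173,427),(483,403)],.035)-np.pi/2)
print("shoulder",a([(297,28),(575,0)],.033)-np.pi/2)
# slide edges by canny lines
print(ray(c,np.array([[492,188]])/1.8+[50,0],.046), ray(c,np.array([[525,525]])/1.8+[50,0],.09))
E
```

```text
lever -1.2894 -1.2958
board -1.3008 -1.2958
slide edges -1.3027 jaw perp -1.3153963267948965
shoulder -1.3159963267948966
[[0.57061325 0.06587205 0.046     ]] [[ 0.59194535 -0.00969303  0.09      ]]
```

Lever is about -1.293 and the jig -1.30 to -1.31. One small nudge, then I back the fingers off to the middle of the gap and lift clear.

```bash
python3 -m crank '[[[-0.0008,0,0],-0.01],[[-0.0008,0,0],-0.01]]'; python3 -m crank '[[[0.003,0.001,0],0],[[0.006,0.002,0],0],[[0.006,0.002,0],0],[[0.006,0.002,0.03],0],[[0.006,0.002,0.07],0],[[0.006,0.002,0.11],0],[[0.006,0.002,0.11],0]]'; python3 - <<'E'
from h import *
im=env.read_camera("wrist")[:,:,::-1];cv2.imwrite("pics/h_wrist.png",im)
E
```

```text
clock: 6.35
tool_pos: [0.5834, -0.0146, 0.0553]
orientation: [0.005, 0.997, 0.08, -0.0]
ft_force: [4.2, 1.4, -2.8]
opening: 0.349
clock: 7.05
tool_pos: [0.5931, -0.0135, 0.1726]
orientation: [0.007, 0.997, 0.08, 0.005]
ft_force: [0.3, 0.7, 0.8]
opening: 0.347
```

View pics/h_wrist.png

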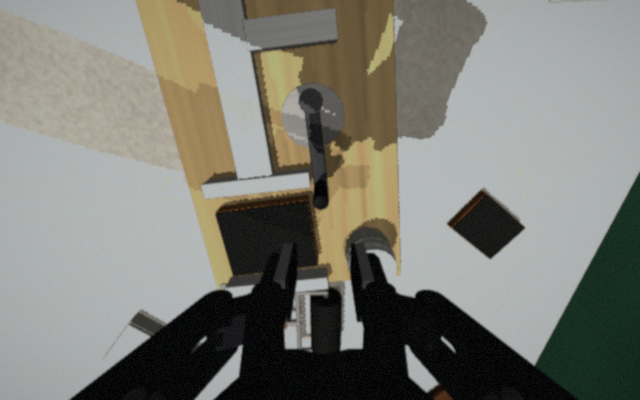

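Lever freed and still pointing at the fence (hub (311,98), peg (320,202) px). I move behind the push pad with the fingers shut. Along the way I look again with the arm clear of the cam.

```bash
python3 -m crank '[[[-0.02,0.035,0.02],0.02],[[-0.045,0.075,0.02],0.04],[[-0.07,0.115,0.02],0.06],[[-0.095,0.16,0.02],0.08],[[-0.12,0.2,0.02],0.1],[[-0.136,0.227,0.02],0.105],[[-0.136,0.227,0.02],0.105],[[-0.136,0.227,0.02],0.105]]' 1 40; python3 - <<'E'
from h import *
for n in("wrist","top","scene"): cv2.imwrite(f"pics/i_{n}.png",env.read_camera(n)[:,:,::-1])
im=cv2.convertScaleAbs(cv2.imread("pics/i_top.png"),alpha=1.5)[140:295,160:420];cv2.imwrite("pics/i_topc.png",cv2.resize(im,None,fx=3,fy=3,interpolation=cv2.INTER_CUBIC))
E
```

```text
clock: 7.9
tool_pos: [0.4544, 0.2138, 0.1879]
orientation: [0.006, 0.991, 0.133, 0.002]
ft_force: [0.1, 0.4, 0.4]
opening: -0.001
```

View pics/i_wrist.png

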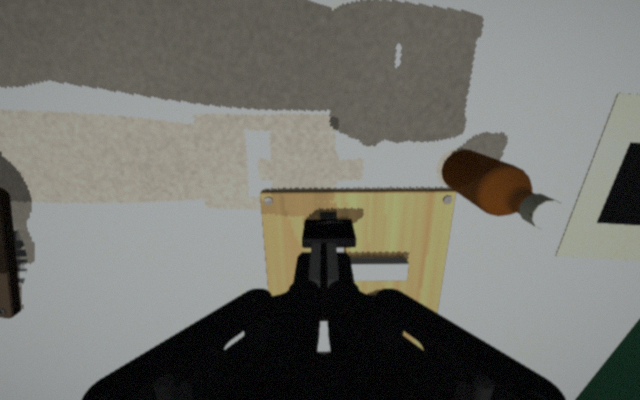

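View pics/i_topc.png

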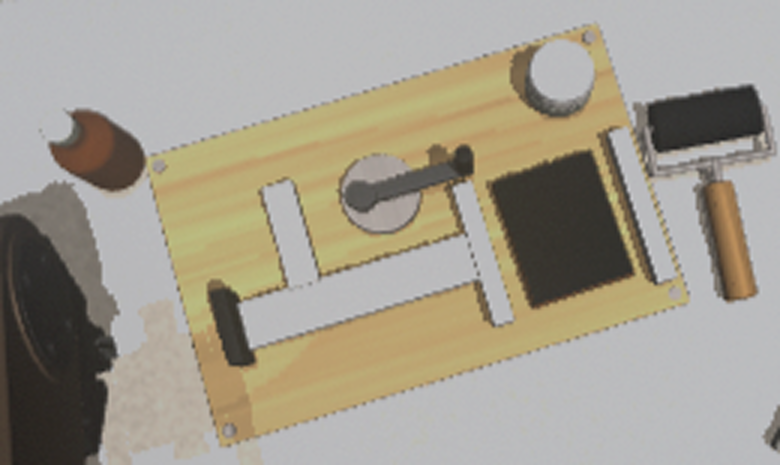

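The top view has the cam turned: hub at crop (361,196), peg base at (458,170) and peg top at (463,157). I'll measure the angle before pushing.

```bash
python3 - <<'E'
from h import *
c=env.get_calibration("top");z=np.load("jig.npz")
q=lambda p:np.array(p,float).reshape(-1,2)/3+[160,140]
a=lambda P:round(float(np.arctan2(*(P[1]-P[0])[1::-1])),4)
h=ray(c,q((360,195)),.046)[0]; t=ray(c,q((464,157)),.09)[0]
print("hub-peg top",a([h,t]),np.linalg.norm((t-h)[:2]))
print("lever edges",a(ray(c,q([(378,182),(452,161)]),.042)),a(ray(c,q([(378,206),(458,184)]),.042)))
print("board long edges",a(ray(c,q([(148,157),(597,23)]),.012)),a(ray(c,q([(222,446),(688,302)]),.012)))
print("slide edges",a(ray(c,q([(318,276),(466,234)]),.03)),a(ray(c,q([(247,349),(474,283)]),.03)))
w=env.get_calibration("wrist")
print("pad rear top from wrist",ray(w,[(305,219),(355,221)],.066),ray(w,[(306,245),(354,246)],.066))
E
```

```text
hub-peg top -1.3351 0.08044318126100433
lever edges -1.3156 -1.3246
board long edges -1.2988 -1.299
slide edges -1.318 -1.313
pad rear top from wrist [[0.44682098 0.17949916 0.066     ]
 [0.49572441 0.19037893 0.066     ]] [[0.45483519 0.1513977  0.066     ]
 [0.50308637 0.16313726 0.066     ]]
```

```bash
python3 - <<'E'
import cv2
im=cv2.convertScaleAbs(cv2.imread("pics/i_wrist.png"),alpha=1.8)[180:300,240:460];cv2.imwrite("pics/i_wc.png",cv2.resize(im,None,fx=3.5,fy=3.5,interpolation=cv2.INTER_CUBIC))
E
```

```text
(no output)
```

View pics/i_wc.png

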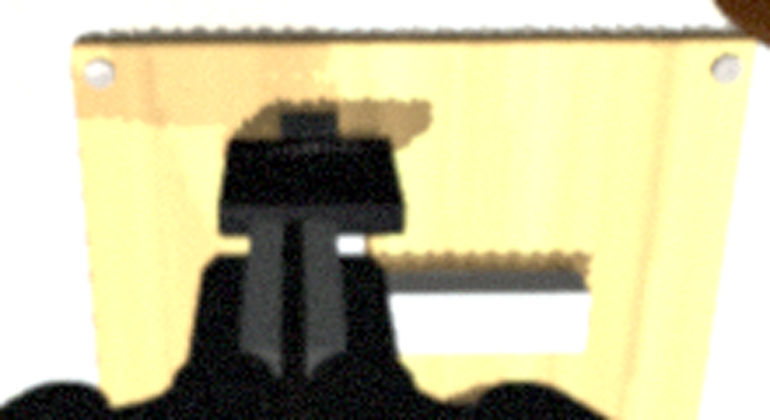

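The lever lies within about 0.02 rad of the jig and slide axis. The pad's rear face is about 40 mm ahead of the fingers and they are centred on it, so I descend behind it.

```bash
python3 -m crank '[[[0.001,0,-0.03],0],[[0.002,0,-0.06],0],[[0.002,0,-0.09],0],[[0.002,0,-0.12],0],[[0.002,0,-0.14],0],[[0.002,0,-0.15],0],[[0.002,0,-0.15],0],[[0.002,0,-0.15],0]]'; python3 -m crank '[[[0.002,-0.007,0],0],[[0.004,-0.014,0],0],[[0.006,-0.021,0],0],[[0.008,-0.028,0],0],[[0.009,-0.033,0],0],[[0.009,-0.033,0],0]]'; python3 - <<'E'
from h import *
im=env.read_camera("wrist")[:,:,::-1];cv2.imwrite("pics/j_wrist.png",cv2.convertScaleAbs(im,alpha=1.5))
E
```

```text
clock: 8.85
tool_pos: [0.4587, 0.2125, 0.0395]
orientation: [0.006, 0.991, 0.131, 0.003]
ft_force: [0.6, 0.2, 0.4]
opening: -0.001
clock: 9.45
tool_pos: [0.468, 0.1788, 0.0395]
orientation: [0.006, 0.991, 0.13, 0.003]
ft_force: [0.2, -0.4, 0.1]
opening: 0.001
```

View pics/j_wrist.png

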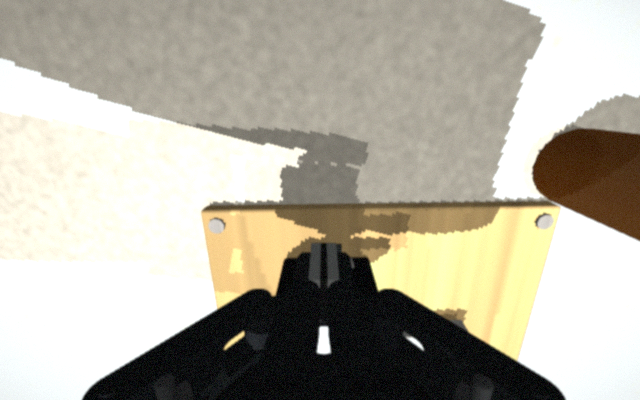

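```bash
python3 -m crank '[[[0.001,-0.004,0],0],[[0.002,-0.008,0],0],[[0.003,-0.012,0],0],[[0.004,-0.016,0],0],[[0.005,-0.019,0],0],[[0.006,-0.022,0],0],[[0.006,-0.022,0],0]]';  python3 - <<'E'
from h import *
for n in("top","scene"): 
  im=env.read_camera(n)[:,:,::-1];cv2.imwrite(f"pics/k_{n}.png",im)
im=cv2.convertScaleAbs(cv2.imread("pics/k_top.png"),alpha=1.5)[140:295,160:420];cv2.imwrite("pics/k_topc.png",cv2.resize(im,None,fx=3,fy=3,interpolation=cv2.INTER_CUBIC))
E
```

```text
clock: 10.2
tool_pos: [0.4739, 0.1567, 0.0394]
orientation: [0.006, 0.991, 0.13, 0.003]
ft_force: [-0.4, 1.8, -0.8]
opening: 0.0
```

View pics/k_topc.png

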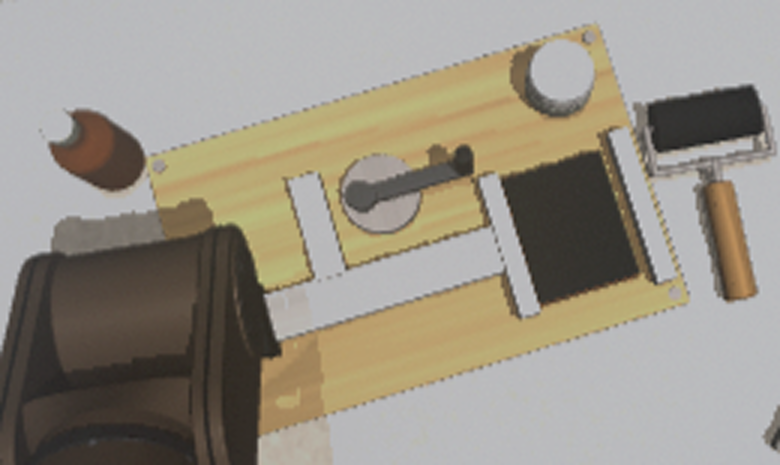

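The slide and block are moving freely, and the block is about 8–10 mm from the fence. I'll continue gently, watching the force.

```bash
python3 -m crank '[[[0.0005,-0.002,0],0],[[0.001,-0.004,0],0],[[0.0015,-0.006,0],0],[[0.002,-0.007,0],0],[[0.002,-0.007,0],0]]'; python3 -m crank '[[[0.0003,-0.001,0],0],[[0.0005,-0.002,0],0],[[0.0008,-0.003,0],0],[[0.0008,-0.003,0],0]]'
```

```text
clock: 10.8
tool_pos: [0.4758, 0.1495, 0.0394]
orientation: [0.006, 0.991, 0.13, 0.003]
ft_force: [-0.4, 3.1, 0.3]
opening: 0.001
clock: 11.2
tool_pos: [0.4763, 0.1479, 0.0395]
orientation: [0.005, 0.992, 0.129, 0.003]
ft_force: [-1.1, 9.4, 0.0]
opening: -0.0
```

```bash
python3 -m crank '[[[0.0003,-0.001,0],0],[[0.0005,-0.002,0],0],[[0.0005,-0.002,0],0]]'; python3 -m crank '[[[0.0003,-0.001,0],0],[[0.0005,-0.002,0],0],[[0.0005,-0.002,0],0]]';python3 - <<'E'
from h import *
im=env.read_camera("top")[:,:,::-1];cv2.imwrite("pics/l_top.png",im)
im=cv2.convertScaleAbs(im,alpha=1.5)[140:295,160:420];cv2.imwrite("pics/l_topc.png",cv2.resize(im,None,fx=3,fy=3,interpolation=cv2.INTER_CUBIC))
E
```

```text
clock: 11.5
tool_pos: [0.4763, 0.148, 0.0395]
orientation: [0.002, 0.992, 0.129, 0.003]
ft_force: [-1.6, 12.1, -0.7]
opening: -0.0
clock: 11.8
tool_pos: [0.4763, 0.148, 0.0395]
orientation: [0.0, 0.992, 0.128, 0.003]
ft_force: [-1.0, 11.7, -0.9]
opening: -0.005
```

View pics/l_topc.png

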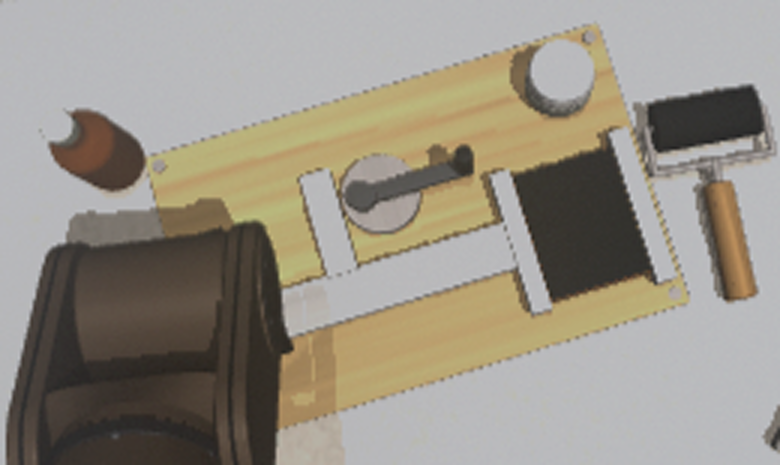

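The block now fills the gap between jaw and fence, and travel stopped at about 12 N. I give one firmer squeeze to make sure it is squared and home, then back off.

```bash
python3 -m crank '[[[0.0005,-0.002,0],0],[[0.001,-0.004,0],0],[[0.001,-0.004,0],0],[[0.001,-0.004,0],0]]'
```

```text
clock: 12.25
tool_pos: [0.4763, 0.1481, 0.0396]
orientation: [-0.004, 0.992, 0.126, 0.002]
ft_force: [-2.2, 20.0, 0.6]
opening: 0.002
```

Solid at 20 N with no further motion. I back straight off, rise and retreat for a clear view.

```bash
python3 -m crank '[[[-0.002,0.008,0],0],[[-0.006,0.022,0],0],[[-0.011,0.04,0],0],[[-0.014,0.052,0],0],[[-0.014,0.052,0.03],0],[[-0.014,0.052,0.07],0],[[-0.014,0.052,0.11],0],[[-0.014,0.052,0.16],0],[[-0.014,0.08,0.18],0],[[-0.014,0.12,0.18],0],[[-0.014,0.16,0.18],0],[[-0.014,0.16,0.18],0]]'; python3 - <<'E'
from h import *
for n in("top","scene"): cv2.imwrite(f"pics/m_{n}.png",env.read_camera(n)[:,:,::-1])
f=lambda n,r,c,s:cv2.imwrite(f"pics/m_{n}c.png",cv2.resize(cv2.convertScaleAbs(cv2.imread(f"pics/m_{n}.png"),alpha=1.5)[r[0]:r[1],c[0]:c[1]],None,fx=s,fy=s,interpolation=cv2.INTER_CUBIC))
f("top",(140,295),(160,420),3);f("scene",(160,255),(220,460),3.3)
print(env.read_state()["tool_pos"],env.read_state()["ft_force"])
E
```

```text
clock: 13.45
tool_pos: [0.4619, 0.3113, 0.22]
orientation: [-0.004, 0.992, 0.128, 0.003]
ft_force: [-0.6, -0.2, 0.3]
opening: 0.001
[0.46193138 0.30844968 0.21925549] [-0.386929   -0.49248101  0.15811136]
```

View pics/m_topc.png

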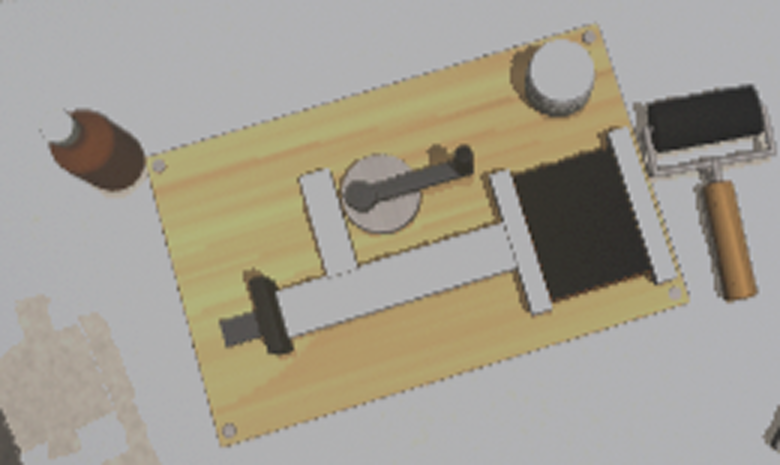

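View pics/m_scenec.png

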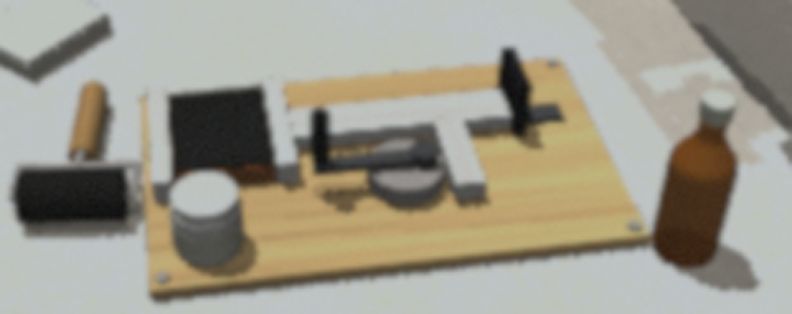

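The block sits flush between jaw and fence, and the shoulder is just short of the cam. The tin, bottle and brayer are where they were. Last numeric check:

```bash
python3 - <<'E'
from h import *
c=env.get_calibration("top");z=np.load("jig.npz");R,t=z["R"],z["t"]
q=lambda p:np.array(p,float).reshape(-1,2)/3+[160,140]
inv=lambda P:np.round((P[:,:2]-t)@R*1e3,1).tolist()
print("jaw front L,R",inv(ray(c,q([(510,172),(552,307)]),.035)), "before",inv(ray(c,q([(470,181),(513,319)]),.035)))
print("fence rear",inv(ray(c,q([(608,135),(656,282)]),.034)))
print("block",inv(ray(c,q([(515,175),(608,149),(650,270),(553,301)]),.034)))
print("pad rear",inv(ray(c,q([(246,280),(269,355)]),.066)))
print("lever edges",[round(float(np.arctan2(*(P[1]-P[0])[1::-1])),3) for P in(ray(c,q([(378,182),(452,161)]),.042),ray(c,q([(378,206),(458,184)]),.042))])
a=cv2.imread("pics/i_top.png").astype(int);b=cv2.imread("pics/m_top.png").astype(int)
for n,(r0,r1,c0,c1) in dict(cam=(188,220,272,322),tin=(150,182,325,362),bottle=(172,208,172,212),brayer=(165,245,370,420)).items():print(n,"mean diff",np.abs(a-b)[r0:r1,c0:c1].mean().round(2))
E
```

```text
jaw front L,R [[91.1, 52.3], [91.0, -53.4]] before [[60.3, 54.5], [60.8, -53.4]]
fence rear [[170.6, 58.0], [170.4, -58.1]]
block [[94.1, 49.2], [167.2, 47.8], [168.9, -48.3], [93.1, -49.3]]
pad rear [[-115.7, 27.6], [-113.9, -28.6]]
lever edges [-1.316, -1.325]
cam mean diff 8.01
tin mean diff 5.75
bottle mean diff 6.28
brayer mean diff 6.22
```

Jaw to fence measures 79.5 mm against the 80 mm block, so it is home and square. The arm is clear, so I hand in.

```bash
python3 -c "
from cell import env
print(env.sign_off())"
```

```text
the job is handed in; nothing more can be done
None
```

The job is done and handed in at about 13.5 s. I swung the lever round by its peg, between the loosely open fingertips, until it pointed along the jig to the fence. I then pushed the slide home by its pad with the fingers shut, stopping on a firm 20 N hold with no further travel, and backed off clear.

**Cam:** the lever reads -1.29 to -1.33 rad in the world, against -1.30 to -1.32 for the jig. It is therefore within about 0.02–0.03 rad of the low point; the views disagree by about that much.

**Slide and block:** the jaw faces the fence squarely with 79.5 mm between them, against the 80 mm block. Slide travel reads about 35 mm from both pad and jaw, against 36 mm for home, which is within the 2 mm calibration. The visible block edges read a little short (73–76 mm between jaw and fence), which I put down to rough corner picking, because the jaw and fence tops overlap the block's edges in that view.

**Bystanders:** by eye, the tin, bottle and brayer are where they were in the before and after pictures. The image-difference check was not conclusive: it gave about 6 grey levels on all three. I never touched the block directly.

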